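# Wedge the cup-drying peg into its dovetail dock

### The arm

A 7-joint arm with a two-finger parallel gripper is mounted at the origin on the work surface. World frame = base frame: x ahead of the robot, y to its left, z up, the work surface at z = 0. Lengths are in m, angles in rad, forces in N, time in s.
With the tool pointing down it reaches from about 0.425 to 0.95 m from the base axis. Payload 4.7 kg.
Tool frame: the origin (TCP) lies on the centre line of the jaws, within the pads' length; the fingertips stand robot.nose_length ahead of it and the grasp point (between the pads) lies 8 mm behind it (robot.nose_length is the distance from the TCP to the fingertips, in m); z points along the fingers, y is the line along which they close (so a half turn about z gives the same grasp; the last joint's range is limited). The gripper opens to 85 mm and grips with 20 to 120 N. Pads are 22 mm wide; open, the fingers measure 114 mm over their backs; the gripper's body (76 mm by 85 mm) begins 54 mm behind the grasp point. The pads swing forward as they close: fully open they stand 13 mm farther back than shut.
Start: joints at [1.174, 0.469, -0.049, 1.532, 0.024, 1.141, -0.082], TCP at [0.243, -0.63, 0.242] pointing down, gripper open.
Joint ranges: [-2.59, 2.59], [-0.33, 1.99], [-1.39, 1.29], [0.1, 2.45], [-1.04, 4.18], [0.21, 1.99], [-2.66, 2.66]. Speed limits (rad/s): [2.57, 2.57, 3.14, 3.14, 3.14, 3.14, 3.14].

### API

Orientations are given as [roll, pitch, yaw] about the fixed x, y, z axes, in that order (R = Rz(yaw) Ry(pitch) Rx(roll)).
In Python, from plant import robot gives the robot as it stands. Calls block until the motion is done:
- robot.goto(position, orientation): joint-space move of the TCP to a pose.
- robot.move_straight(position, vel=0.15, attitude=None, contact_N=None): straight line of the TCP; attitude=None keeps the orientation; vel is the mean speed in m/s. With contact_N (N) it stops when the force on the tool has changed by that much, and returns True; else False.
- robot.move_joints(angles): joint-space move.
- robot.grip(opening, strength=None): opening from 0.0 (shut) to 1.0 (fully open); strength is the grip in N (None keeps the last); returns when the fingers have stopped.
- robot.sleep(seconds).
- robot.inverse_kinematics(position, orientation): joint angles nearest the present ones, or None.
- robot.sense(): the state.
- robot.grab_frame(name): name is "scene" or "top" or "wrist"; returns a dict with "image" (420x560x3 uint8, red, green, blue), "range_z" (420x560 float32, m along the optical axis (not along the pixel's ray), 0 where there is no reading), "fx", "fy", "cx", "cy" (pixels), "dist_coeffs" ([k1, k2, p1, p2, k3] as OpenCV has them; the pictures are not rectified), "R" (3x3) and "t" (3): a world point X has camera coordinates R X + t. Camera axes: x right, y down, z forward; pixel columns grow to the right and rows downward; lengths in m; the calibration is good to about 2 mm. A picture is of the moment at which its call begins.
A pose or a line that the arm cannot do raises robot.IKError and nothing moves.
- robot.close_job(): hands the job in; it is judged then, once.
The state is a dict: "t": time; "joint_pos": joint angles; "joint_velocities": joint speeds; "effort": joint torques, N m; "tcp_pos": TCP position; "tcp_rot": TCP orientation; "wrist_force": force on the tool from outside, world axes, zero at the start; "torque": the same for the moment, N m; "opening": opening from 0.0 (shut) to 1.0 (fully open); "gripper_force": force on a finger pad.
Only numpy, scipy, OpenCV 4.12 (cv2) and the standard library are available. Lean on these libraries where they do the work, as an engineer would, in place of code of your own. Each camera call takes 0.05 s, during which the arm holds its last target. There are 200 camera calls.

### The job

Two wooden pegs for drying cups stand on the folding table. Take the one with the dovetailed foot, set it on the open end of the metal dock and slide it, narrow end first, along the tapered way until it wedges tight, then let go of it. Leave the peg with the round foot standing where it is.

Things in the scene. Friction and masses are not known exactly. Their poses are not given: they have to be found in the camera images.
- cup_peg: Loose wooden peg, 0.2 kg: upright round post, diameter 24, on the middle of a dovetailed foot 80 long (own x), 16 high; top 95 above the underside. Underside width 50 at the nose (+x), 64 mid, 78 at the tail: 10 degrees of taper per side; flanks lean in 30 degrees, so the foot's top is 18 narrower. All mm. Origin: centre of the underside, below the post; z up, x tail to nose.
- round_peg: Loose wooden peg with the same post (diameter 24 mm, top 95 mm above the table) but a plain round foot, 76 mm in diameter, 16 mm high. It does not belong in the dock. Origin: centre of its underside, z up.
- dock: Fixed steel plate, 150 wide, 8 thick, from x -150 to 60, two alloy rails leaning in over a way (x -45 to 50, tops up to 33 above the table). All mm. The way narrows along +x, 10 degrees a side, with no end stop. Origin: on the table, on the way's centre line, below where cup_peg's origin is when its foot fits without slack (8 mm up, x axes in line). 10 to 20 N wedges it there.
- dock_open_end (a point): Middle of the dock's open landing, on the plate's top (8 mm above the table), 105 mm before the dock's origin along its x. Set the foot down flat here, nose towards the rails; axes as the dock's. The mouth, 60 mm further, is 80 mm wide at the plate and 57 mm at the rails' top edges; the far end is 46 and 23 mm. Once inside, the rails hold the foot down: it goes in only by sliding.
Mind the look-alikes: they are no part of the job. Leave any purple look-alike of the cup_peg alone.

How it is judged:
By the outcome, as a careful person would: the job done as asked, in the order asked, and still so for the second after the job is handed in, with the robot touching nothing.
It also fails if it takes over 48 s, if anything falls off the work surface, if the arm or the gripper's body presses on something with over 40 N, if the wrist force passes 120 N, or if a joint passes its speed limit or range.

## Working session

There is one attempt and no reset: what is moved stays moved. The work goes in short steps, each a Python script; the robot and the scene stay as the last script left them, time stands still between calls to the robot, and variables do not carry over. Pictures are saved under pics/ and viewed, at most 10 in all, crops included, and the job is handed in when it is done.

```bash
mkdir -p pics; ls; python3 - <<'E'
from plant import robot
import cv2,numpy as np
for n in ("scene","top"):
    f=robot.grab_frame(n); np.savez(f"/tmp/{n}.npz",**f)
    cv2.imwrite(f"pics/{n}0.png",f["image"][:,:,::-1])
    print(n,f["fx"],f["dist_coeffs"],-f["R"].T@f["t"])
s=robot.sense();print(s,robot.nose_length)
E
```

```text
pics
scene 421.58736655430374 [-0.08486714  0.          0.          0.          0.        ] [ 0.84364933 -0.01576638  0.65874236]
top 486.8732759326013 [-0.12933872  0.          0.          0.          0.        ] [0.33066859 0.05194052 0.94639251]
{'t': 0.1, 'joint_pos': array([ 1.17410752,  0.4693992 , -0.04859716,  1.53357762,  0.02411885,
        1.14099464, -0.08233867]), 'joint_velocities': array([ 0.00016534, -0.00063959,  0.00164179, -0.00230722, -0.00173375,
        0.00092108,  0.00127641]), 'effort': array([-2.29048140e-06, -5.11516285e+01, -4.73131088e-02, -2.38391125e+01,
        1.07685366e-02,  4.32083791e-03, -3.71698661e-05]), 'tcp_pos': array([ 0.24252666, -0.62938372,  0.24133912]), 'tcp_rot': array([-3.13980185e+00,  7.82726536e-05,  3.67789129e-01]), 'wrist_force': array([-0.21472854, -0.71873431, -0.65470497]), 'torque': array([-0.03697823,  0.01581934, -0.02161722]), 'gripper_force': 0.0, 'opening': 0.9977580064608998} 0.011
```

View pics/scene0.png

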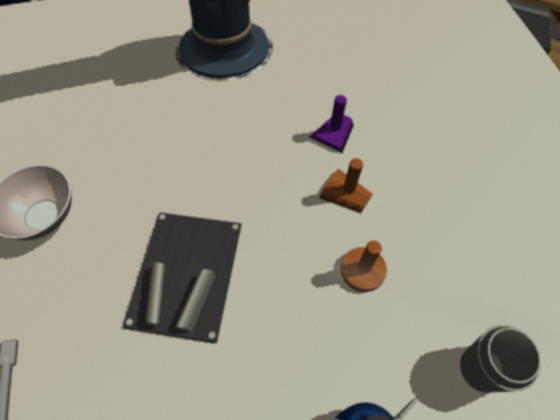

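View pics/top0.png

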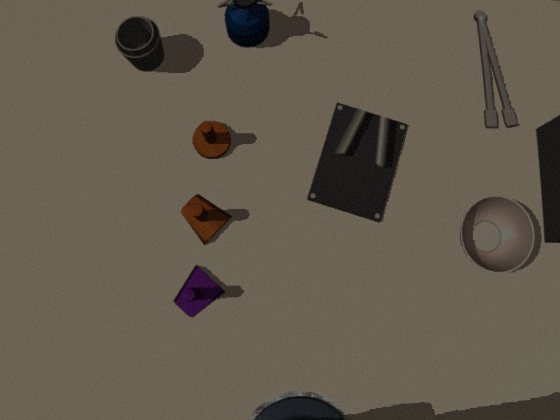

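The scene view shows the dovetail peg at (348,190), the round peg at (365,268), the purple look-alike at (338,130), and the dock centred near (185,275). In the top view, the dovetail peg is at (205,217) with its nose to the right, and the dock is at (358,162). Its rails converge upward, so the landing is on the robot's side. I'll fit silhouettes of the known models in both views.

```bash
cat > vis.py <<'E'
import cv2,numpy as np
from scipy.optimize import minimize
def foot():
    return np.array([[x,s*(w-d)/2,z] for x,w in((40,50),(-40,78)) for s in(1,-1) for z,d in((0,0),(16,18))])/1e3
a=np.arange(0,2*np.pi,.3)
POST=np.array([[12*np.cos(t),12*np.sin(t),z] for t in a for z in(16,95)])/1e3
ROUND=np.array([[38*np.cos(t),38*np.sin(t),z] for t in a for z in(0,16)])/1e3
PLATE=np.array([[x,y,z] for x in(-150,60) for y in(-75,75) for z in(0,8)])/1e3
def proj(f,P):
    K=np.array([[f["fx"],0,f["cx"]],[0,f["fy"],f["cy"]],[0,0,1]])
    return cv2.projectPoints(P,cv2.Rodrigues(f["R"])[0],f["t"],K,f["dist_coeffs"])[0][:,0]
def place(P,p,z=0):
    c,s=np.cos(p[2]),np.sin(p[2])
    return P@np.array([[c,-s,0],[s,c,0],[0,0,1]]).T+[p[0],p[1],z]
S=8
def render(f,parts,p,z=0):
    m=np.zeros((420,560),np.uint8); big=cv2.resize(m,None,fx=3,fy=3)
    for P in parts:
        h=cv2.convexHull(((proj(f,place(P,p,z))+.5)*3*256-128).astype(np.int32))
        cv2.fillConvexPoly(big,h,255,cv2.LINE_AA,8)
    return cv2.resize(big,(560,420),interpolation=cv2.INTER_AREA)/255.
def fit(fm,parts,p0,z=0):
    sc=np.array([.01,.01,.1])
    def cost(q):
        return sum(np.abs(render(f,parts,p0+q*sc,z)-m).sum()/m.sum() for f,m in fm)
    best=None
    r=minimize(cost,np.zeros(3),method="Nelder-Mead",options=dict(initial_simplex=np.vstack([np.zeros(3),2*np.eye(3)]),xatol=.01,fatol=1e-4))
    r=minimize(cost,r.x,method="Nelder-Mead",options=dict(initial_simplex=r.x+np.vstack([np.zeros(3),.5*np.eye(3)]),xatol=.01,fatol=1e-4))
    return p0+r.x*sc,r.fun
def world(f):
    v,u=np.mgrid[:420,:560]; K=np.array([[f["fx"],0,f["cx"]],[0,f["fy"],f["cy"]],[0,0,1]])
    n=cv2.undistortPoints(np.stack([u,v],-1).reshape(-1,1,2).astype(float),K,f["dist_coeffs"]).reshape(420,560,2)
    d=f["range_z"][...,None]; C=np.concatenate([n*d,d],-1)
    return (C-f["t"])@f["R"]
def orange(f):
    h=cv2.cvtColor(f["image"],cv2.COLOR_RGB2HSV)
    return ((h[...,0]<16)&(h[...,1]>150)&(h[...,2]>20)).astype(np.uint8)
def comp(m,u,v):   # component nearest a pixel
    n,l,st,c=cv2.connectedComponentsWithStats(m.astype(np.uint8))
    k=[i for i in range(1,n) if st[i,4]>150]
    i=min(k,key=lambda i:np.hypot(*(c[i]-[u,v])))
    return (l==i).astype(np.uint8)
E
cat > m1.py <<'E'
from vis import *
F={n:dict(np.load(f"/tmp/{n}.npz")) for n in("scene","top")}
px=dict(peg=dict(scene=(348,190),top=(205,217)),rnd=dict(scene=(365,265),top=(212,138)),dock=dict(scene=(187,275),top=(358,162)))
M={}
for n,f in F.items():
    W=world(f); o=cv2.morphologyEx(orange(f),cv2.MORPH_CLOSE,np.ones((3,3)))
    for k in("peg","rnd"):
        M[k,n]=comp(o,*px[k][n])
        w=W[(M[k,n]>0)&(f["range_z"]>0)]; t=w[w[:,2]>.08]
        print(k,n,M[k,n].sum(),"post",t.mean(0) if len(t) else None,"zmed",np.median(w[:,2]))
    g=f["image"].max(-1)
    u,v=px["dock"][n]; ref=np.median(g[v-5:v+6,u-5:u+6]); tab=np.percentile(g[v-100:v+100,max(0,u-120):u+120],70)
    d=(g<(ref+tab)/2); r=np.zeros_like(d); r[v-90:v+90,u-80:u+80]=1
    c=comp(d&r,u,v); h=cv2.convexHull(cv2.findNonZero(c)); m=np.zeros((420,560),np.uint8); cv2.fillConvexPoly(m,h,1); M["dock",n]=m
    w=W[(m>0)&(f["range_z"]>0)]; print("dock",n,ref,tab,m.sum(),"plate z",np.median(w[:,2]))
    hi=w[(w[:,2]>.02)&(w[:,2]<.045)]; print(" rails n",len(hi),hi.mean(0)); np.save(f"/tmp/hi_{n}.npy",hi)
    M["W",n]=W
def c0(k): return np.median(M["W","top"][(M[k,"top"]>0)&(F["top"]["range_z"]>0)],0)[:2]
for k,parts,yaws in(("peg",[foot(),POST],np.arange(-3,3.2,.785)),("rnd",[ROUND,POST],[0]),("dock",[PLATE],[-.3,0,.3])):
    for names in(("scene","top"),("scene",),("top",)):
        p,c=min((fit([(F[n],M[k,n].astype(float)) for n in names],parts,np.r_[c0(k),y]) for y in yaws),key=lambda r:r[1])
        print(k,names,np.round(p,4),round(c,3))
        if k=="dock":
            for n in F:
                hi=np.load(f"/tmp/hi_{n}.npy")-np.r_[p[:2],0]; cs,sn=np.cos(p[2]),np.sin(p[2])
                l=np.c_[hi[:,0]*cs+hi[:,1]*sn,-hi[:,0]*sn+hi[:,1]*cs]
                for s in(1,-1):
                    q=l[l[:,1]*s>0]; print("   rail",n,s,len(q),q[:,0].min(),q[:,0].max(),"y=a+bx",np.round(np.polyfit(q[:,0],q[:,1],1)[::-1],4))
E
python3 m1.py
```

```text
peg scene 1356 post [0.45398046 0.18661578 0.0924123 ] zmed 0.016431269617718056
rnd scene 613 post [0.60607769 0.17359576 0.09335395] zmed 0.01765802900123372
dock scene 55.0 183.0 11239 plate z 0.008816823714717576
 rails n 1844 [ 0.61105515 -0.12832275  0.03175794]
peg top 1256 post [0.44826699 0.18867603 0.09301998] zmed 0.01544846487553654
rnd top 1088 post [0.601488   0.17592969 0.09286731] zmed 0.01611962499698104
dock top 29.0 109.0 8060 plate z 0.007730378611281485
 rails n 1087 [ 0.60585284 -0.12865372  0.03094981]
peg ('scene', 'top') [0.4488 0.1898 0.8361] 0.317
peg ('scene',) [0.445  0.1903 0.8388] 0.211
peg ('top',) [0.4495 0.1898 0.8346] 0.099
rnd ('scene', 'top') [0.6024 0.1762 0.0399] 2.138
rnd ('scene',) [0.5875 0.1848 0.0977] 1.977
rnd ('top',) [0.6037 0.1766 0.1207] 0.11
dock ('scene', 'top') [ 0.6052 -0.1305 -0.3007] 0.053
   rail scene 1 964 -0.046676409644396455 0.04995972197713757 y=a+bx [ 0.0346 -0.1852]
   rail scene -1 880 -0.046223354588944714 0.05049136183740102 y=a+bx [-0.0301  0.1729]
   rail top 1 540 -0.04601737692178909 0.0498910555640307 y=a+bx [ 0.
[... 179 characters left out ...]
9540824515 0.049440897480402264 y=a+bx [ 0.0344 -0.1854]
   rail scene -1 880 -0.04675474810304737 0.04996233295104144 y=a+bx [-0.03    0.1727]
   rail top 1 540 -0.04653468429726049 0.04936977280427186 y=a+bx [ 0.0338 -0.1951]
   rail top -1 547 -0.04603533755218523 0.0503423542824307 y=a+bx [-0.0294  0.1843]
dock ('top',) [ 0.605  -0.1292 -0.2991] 0.035
   rail scene 1 964 -0.04610338775672032 0.0504922495340906 y=a+bx [ 0.0335 -0.1868]
   rail scene -1 880 -0.04580941841276847 0.05092750997878439 y=a+bx [-0.0313  0.1712]
   rail top 1 540 -0.04547039978914187 0.050400365325586824 y=a+bx [ 0.0329 -0.1966]
   rail top -1 547 -0.045073838065539155 0.05132695183939195 y=a+bx [-0.0307  0.1828]
```

The measurements agree with the given sizes: post tops at about 93 mm, plate at 8 mm, rails from x -45 to 50. The dovetail peg is at (0.449, 0.189, yaw 0.836) and the dock at (0.605, -0.130, yaw -0.30). Next I'll grasp across the post, with the jaws closing along the foot's length.

```bash
cat > cfg.py <<'E'
import numpy as np
from plant import robot
PEG=np.array([.449,.1892]);PY=.836
DOCK=np.array([.6051,-.1297]);DY=-.300
AX=np.array([np.cos(DY),np.sin(DY)])
H=.047   # TCP above foot's underside
E
python3 - <<'E'
from cfg import *
best=None
for s in(1,-1):
    y=PY+s*np.pi/2; q=robot.inverse_kinematics([*PEG,H],[np.pi,0,y]); y2=DY+s*np.pi/2
    q2=[robot.inverse_kinematics([*(DOCK+d*AX),H+.008],[np.pi,0,y2]) for d in(-.105,0.01)]
    print(s,np.round(q,2) if q is not None else None,[np.round(k,2) if k is not None else None for k in q2])
E
```

```text
1 [ 0.32  0.72 -1.08  2.1   0.87  0.87 -0.44] [array([ 0.47,  0.51, -0.46,  2.05,  0.36,  0.66, -0.52]), array([ 0.48,  0.65, -0.47,  1.78,  0.39,  0.8 , -0.48])]
-1 [-1.04  0.54  0.72  2.17 -0.61  0.64 -2.19] [array([ 0.96,  0.82, -1.18,  2.03,  0.94,  0.99,  2.12]), array([ 0.89,  0.97, -1.19,  1.76,  0.99,  1.15,  2.22])]
```

```bash
python3 - <<'E'
from cfg import *
import cv2
o=[np.pi,0,PY+np.pi/2]
robot.goto([*PEG,.20],o); print(robot.sense()["t"])
print(robot.move_straight([*PEG,H],vel=.12,contact_N=6))
robot.grip(0.0,50); s=robot.sense(); print(s["t"],s["opening"],s["gripper_force"],s["tcp_pos"])
robot.move_straight([*PEG,H+.09],vel=.12)
s=robot.sense(); print(s["t"],s["opening"],s["gripper_force"],s["wrist_force"])
ol=[np.pi,0,DY+np.pi/2]; L=DOCK-.105*AX
robot.goto([*L,H+.06],ol); s=robot.sense(); print(s["t"],s["tcp_pos"],s["tcp_rot"])
fs=[robot.grab_frame(n) for n in("scene","top")]
for n,f in zip(("scene","top"),fs): np.savez(f"/tmp/{n}.npz",**f)
v=np.hstack([fs[0]["image"][100:400,40:440],fs[1]["image"][60:360,160:560]])
cv2.imwrite("pics/hold.png",v[:,:,::-1])
E
```

```text
3.0667
False
5.0833 0.2678547251831036 48.816622495651245 [0.44914701 0.189256   0.04718301]
5.9833 0.2686262485671595 49.04022037982941 [ 0.1197852  -0.82846964 -2.73674683]
7.1167 [ 0.50500435 -0.09638677  0.10718225] [ 3.14154048e+00 -1.63069160e-03  1.27457831e+00]
```

View pics/hold.png

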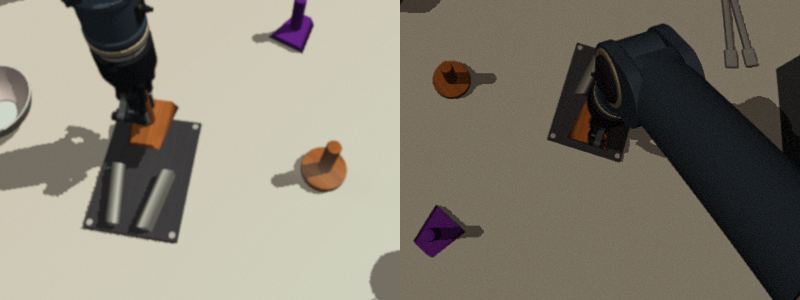

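The peg is held level above the landing at crop (152,125), nose towards the rails, and the round peg is still at crop (325,168). Next I set it down, release, regrip to seat it flat, then check.

```bash
python3 - <<'E'
from cfg import *
import cv2
L=DOCK-.105*AX
print(robot.move_straight([*L,H+.020],vel=.1), robot.move_straight([*L,H+.003],vel=.03,contact_N=3))
s=robot.sense(); print(s["t"],s["tcp_pos"],s["wrist_force"])
robot.grip(0.55); robot.sleep(.3)
s=robot.sense(); print(s["t"],s["opening"])
z=H+.008
robot.move_straight([*L,z+.002+.06],vel=.15)   # clear the view a little
robot.move_joints(robot.sense()["joint_pos"]+np.array([-.7,0,0,0,0,0,0]))
fs=[robot.grab_frame(n) for n in("scene","top")]
for n,f in zip(("scene","top"),fs): np.savez(f"/tmp/{n}.npz",**f)
v=np.hstack([fs[0]["image"][100:400,40:440],fs[1]["image"][60:360,160:560]])
cv2.imwrite("pics/set.png",v[:,:,::-1]); print(robot.sense()["t"])
E
```

```text
False True
8.2167 [ 0.50549316 -0.09896992  0.05506471] [0.55757671 0.05403155 3.62897848]
8.875 0.5495810258957433
10.8667
```

View pics/set.png

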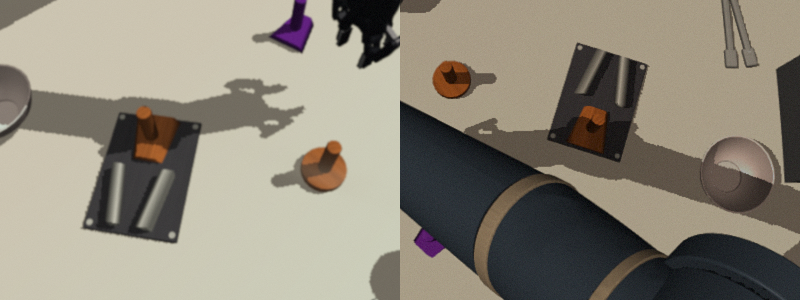

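The peg stands flat on the landing (scene crop 152,135; top crop 590,128), nose to the rails. I'll measure its pose relative to the dock.

```bash
python3 - <<'E'
from vis import *
F={n:dict(np.load(f"/tmp/{n}.npz")) for n in("scene","top")}
D=np.array([.6051,-.1297]);c,s=np.cos(-.3),np.sin(-.3);R=np.array([[c,s],[-s,c]])
for n,(u,v) in(("scene",(192,235)),("top",(350,188))):
    f=F[n];m=comp(cv2.morphologyEx(orange(f),cv2.MORPH_CLOSE,np.ones((3,3))),u,v)
    W=world(f)[(m>0)&(f["range_z"]>0)];t=W[W[:,2]>.095]
    p,k=fit([(f,m.astype(float))],[foot(),POST],np.array([.505,-.099,-.3]),.008)
    print(n,m.sum(),"post",R@(t.mean(0)[:2]-D),"fit",R@(p[:2]-D),p[2]+.3,k)
E
```

```text
scene 1706 post [-0.10162182  0.00094865] fit [-0.10516887 -0.00078405] -0.01973328541839059 0.0929154311196929
top 1321 post [-0.10547182  0.00146113] fit [-0.10424194  0.00070683] -0.006804012562371509 0.0442029953540841
```

It is within about 1 mm laterally and 1° in yaw. Next I regrip, slide in, relax the grip shortly before the wedge, then push to about 16 N.

```bash
python3 - <<'E'
from cfg import *
import cv2
o=[np.pi,0,DY+np.pi/2]; z=H+.008
P=lambda d,zz=z:[*(DOCK+d*AX),zz]
def st(l):
    s=robot.sense(); d=s["tcp_pos"][:2]-DOCK; f=s["wrist_force"]
    print(l,round(s["t"],2),"along %.4f lat %.4f z %.4f"%(d@AX,d@[-AX[1],AX[0]],s["tcp_pos"][2]),"F along %.1f z %.1f"%(f[:2]@AX,f[2]),"|F| %.1f"%np.linalg.norm(f),"op %.3f"%s["opening"])
robot.goto(P(-.105,z+.062),o); robot.move_straight(P(-.105),vel=.1,contact_N=8); st("down")
robot.grip(0.0,50); st("grip")
c=robot.move_straight(P(-.015),vel=.04,contact_N=8); st(f"slide {c}")
if not c:
    robot.grip(.45); robot.sleep(.2); robot.grip(0.0,50); st("regrip")
    c=robot.move_straight(P(.012),vel=.012,contact_N=16); st(f"push {c}")
E
```

```text
down 12.96 along -0.1047 lat 0.0005 z 0.0553 F along 0.1 z 1.1 |F| 1.3 op 0.551
grip 13.29 along -0.1042 lat 0.0002 z 0.0558 F along 0.7 z 4.7 |F| 4.7 op 0.266
slide True 13.67 along -0.1042 lat 0.0001 z 0.0559 F along -1.4 z 4.1 |F| 4.4 op 0.269
```

```bash
cat > st.py <<'E'
from cfg import *
z=H+.008
P=lambda d,zz=z:[*(DOCK+d*AX),zz]
def st(l):
    s=robot.sense(); d=s["tcp_pos"][:2]-DOCK; f=s["wrist_force"]
    print(l,round(s["t"],2),"along %.4f lat %.4f z %.4f"%(d@AX,d@[-AX[1],AX[0]],s["tcp_pos"][2]),"F along %.1f lat %.1f z %.1f"%(f[:2]@AX,f[:2]@[-AX[1],AX[0]],f[2]),"op %.3f"%s["opening"])
E
python3 - <<'E'
from st import *
robot.move_straight(P(-.1035,.0562),vel=.01); st("relax")
c=robot.move_straight(P(-.06,.0562),vel=.04,contact_N=12); st(f"slide {c}")
if not c: c=robot.move_straight(P(-.015,.0560),vel=.04,contact_N=12); st(f"slide {c}")
E
```

```text
relax 13.94 along -0.1038 lat -0.0002 z 0.0559 F along -0.5 lat -0.1 z -0.0 op 0.267
slide False 15.18 along -0.0604 lat 0.0000 z 0.0561 F along 0.0 lat -0.2 z -2.9 op 0.267
slide False 16.46 along -0.0152 lat 0.0000 z 0.0560 F along -0.2 lat 0.7 z -1.0 op 0.261
```

```bash
python3 - <<'E'
from st import *
robot.grip(.45); robot.sleep(.2); st("open"); robot.grip(0.0,50); st("regrip")
robot.sleep(.2); st("settled")
c=robot.move_straight(P(.012,robot.sense()["tcp_pos"][2]),vel=.012,contact_N=16); st(f"push {c}")
E
```

```text
open 16.96 along -0.0149 lat -0.0000 z 0.0561 F along 1.0 lat -0.3 z -0.9 op 0.446
regrip 17.23 along -0.0151 lat -0.0000 z 0.0561 F along -0.7 lat -0.0 z 2.0 op 0.271
settled 17.43 along -0.0151 lat -0.0000 z 0.0561 F along -1.0 lat -0.4 z 3.3 op 0.269
push True 18.77 along -0.0027 lat 0.0008 z 0.0564 F along -0.7 lat -0.3 z 4.2 op 0.267
```

```bash
python3 - <<'E'
from st import *
for n in(18,22):
    c=robot.move_straight(P(.012,robot.sense()["tcp_pos"][2]),vel=.012,contact_N=n); st(f"push{n} {c}")
E
```

```text
push18 True 19.39 along -0.0025 lat 0.0008 z 0.0565 F along -2.3 lat -0.4 z 4.3 op 0.264
push22 True 20.04 along -0.0025 lat 0.0009 z 0.0566 F along -4.6 lat -0.9 z 5.6 op 0.267
```

It no longer advances even at 22 N. Now I release, back off straight up and check.

```bash
python3 - <<'E'
from st import *
from vis import *
robot.grip(.55); robot.sleep(.2); st("open")
p=robot.sense()["tcp_pos"]; robot.move_straight([p[0],p[1],.17],vel=.12)
robot.move_joints(robot.sense()["joint_pos"]+np.array([-.7,0,0,0,0,0,0])); st("away")
fs={n:robot.grab_frame(n) for n in("scene","top")}
R=np.array([AX,[-AX[1],AX[0]]])
for n,(u,v) in(("scene",(180,295)),("top",(368,140))):
    f=fs[n];m=comp(orange(f),u,v);W=world(f);w=W[(m>0)&(f["range_z"]>0)];t=w[w[:,2]>.09]
    print(n,m.sum(),"post top",R@(t.mean(0)[:2]-DOCK),t[:,2].max(),
      "foot top",np.round([(R@(w[(w[:,2]>.018)&(w[:,2]<.03)][:,:2]-DOCK).T)[0].min(),(R@(w[(w[:,2]>.018)&(w[:,2]<.03)][:,:2]-DOCK).T)[0].max(),np.median(w[(w[:,2]>.015)&(w[:,2]<.035)][:,2])],4))
v=np.hstack([cv2.resize(fs["scene"]["image"][190:350,100:300],None,fx=2,fy=2),cv2.resize(fs["top"]["image"][80:240,280:480],None,fx=2,fy=2)])
cv2.imwrite("pics/wedged.png",v[:,:,::-1])
E
```

```text
open 20.6 along -0.0027 lat 0.0008 z 0.0564 F along 0.1 lat 0.4 z -0.1 op 0.552
away 23.26 along -0.1817 lat 0.3810 z 0.1688 F along 0.2 lat -0.4 z 0.6 op 0.548
scene 1365 post top [-0.00164095  0.00233674] 0.10542902128773174 foot top [-0.0441  0.0366  0.0246]
top 915 post top [-0.00569991  0.00182178] 0.10630868094115115 foot top [-0.0436  0.0368  0.0235]
```

View pics/wedged.png

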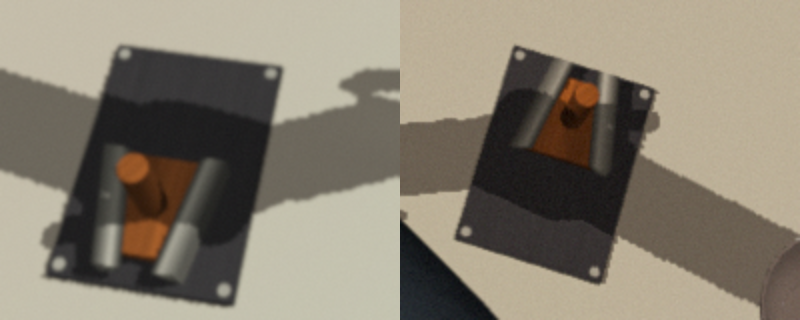

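The foot is under both rails, the post is upright and the gripper is clear. However, the foot top's centre reads about 3 mm short of home and about 2 mm to the left of my centre line, so it may have been held off-centre by the grip. I'll push again with the jaws loose around the post, so the rear pad pushes and the foot can centre itself.

```bash
python3 - <<'E'
from st import *
LAT=.0015*np.array([-AX[1],AX[0]])
Q=lambda d,zz:[*(DOCK+d*AX+LAT),zz]
o=[np.pi,0,DY+np.pi/2]
robot.goto(Q(-.003,.17),o); robot.move_straight(Q(-.003,.054),vel=.12,contact_N=8)
robot.grip(.40,120); st("in")
for n in(12,18,18):
    c=robot.move_straight(Q(.02,.054),vel=.01,contact_N=n); st(f"push{n} {c}")
E
```

```text
in 26.32 along -0.0027 lat 0.0015 z 0.0545 F along -0.5 lat 0.7 z 0.3 op 0.401
push12 True 27.52 along 0.0047 lat 0.0016 z 0.0532 F along 0.5 lat -1.1 z 0.4 op 0.396
push18 True 28.4 along 0.0038 lat 0.0013 z 0.0520 F along -1.7 lat -0.4 z 2.9 op 0.400
push18 True 29.28 along 0.0035 lat 0.0004 z 0.0515 F along -3.2 lat -0.0 z 5.3 op 0.402
```

```bash
cat > chk.py <<'E'
from st import *
from vis import *
def chk(name):
    fs={n:robot.grab_frame(n) for n in("scene","top")}
    R=np.array([AX,[-AX[1],AX[0]]])
    for n,(u,v) in(("scene",(180,295)),("top",(368,140))):
        f=fs[n];m=comp(orange(f),u,v);w=world(f)[(m>0)&(f["range_z"]>0)];t=w[w[:,2]>.09]
        g=(R@(w[(w[:,2]>.018)&(w[:,2]<.03)][:,:2]-DOCK).T)
        print(n,m.sum(),"post top",np.round(R@(t.mean(0)[:2]-DOCK),4),"foot top x",np.round([g[0].min(),g[0].max()],4))
    v=np.hstack([cv2.resize(fs["scene"]["image"][190:350,100:300],None,fx=2,fy=2),cv2.resize(fs["top"]["image"][80:240,280:480],None,fx=2,fy=2)])
    cv2.imwrite(f"pics/{name}.png",v[:,:,::-1])
E
python3 - <<'E'
from chk import *
p=robot.sense()["tcp_pos"]; b=[p[0]-.004*AX[0],p[1]-.004*AX[1]]
robot.move_straight([*b,p[2]],vel=.03); st("back")
robot.move_straight([*b,.17],vel=.15)
robot.move_joints(robot.sense()["joint_pos"]+np.array([-.7,0,0,0,0,0,0])); st("away")
chk("wedged2")
E
```

```text
back 29.55 along -0.0003 lat 0.0003 z 0.0513 F along 0.4 lat -0.2 z 0.5 op 0.392
away 32.06 along -0.1798 lat 0.3820 z 0.1688 F along 0.2 lat -1.1 z 0.1 op 0.403
scene 1342 post top [0.0017 0.0025] foot top x [-0.0404  0.0406]
top 895 post top [-0.0026  0.0017] foot top x [-0.0407  0.04  ]
```

View pics/wedged2.png

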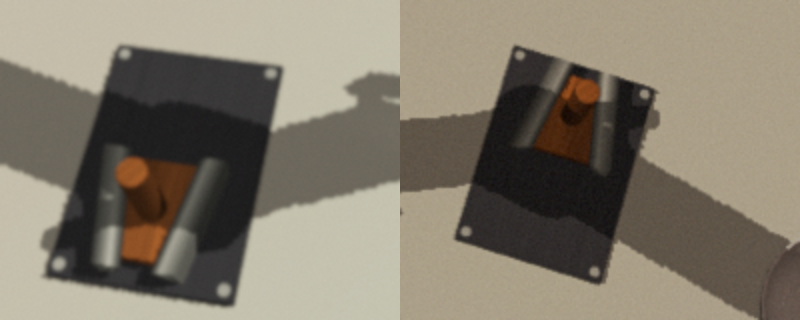

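The foot top now spans -40.5 to +40.3 mm along the dock, so it is home. The post is upright and the arm is clear.

```bash
python3 -c "
from plant import robot
print(robot.close_job())"
```

```text
the job is handed in; nothing more can be done
None
```

The dovetailed peg is wedged at its home position in the dock and released, the round peg and the purple look-alike were not touched, and the job was handed in at about 32 s.

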